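# Pin the ring-support arm and snap the pin's spring loop shut

### The job

Lock the sliding arm of the ring support. Take the hitch pin out of its parking block, push it straight down through the cross hole of the bracket's fork head and the arm's eye until its collar rests on the fork, with its loop still open and facing the fork's free end, then let go of it and press the loop's thumb paddle down and inward until its crossbar snaps into the groove across the pin's lower end. Feel your way and push gently, no more than about 20 N on the pin or the paddle, and leave the glass flask, the beaker and the white jar alone; let go of everything at the end.

Things in the scene. Friction and masses are not known exactly. Their poses are not given: they have to be found in the camera images.
- pin_grip (a point): centre of the hitch pin's black grip block: 28 mm along the pin's x, 14 mm thick along y (pinch these sides), 40 mm tall, top 14 mm above this point. z points up the pin's axis. The collar's underside is 36 mm below. The pin, about 0.17 kg with its loop, stands upright in the parking block at the start; its loop is on its -x side.
- pin_collar (a point): point on the pin's axis at the collar's underside, 36 mm below pin_grip; axes as pin_grip. The steel collar is 25 mm wide and 10 mm tall. Below it a round shaft, 14 mm thick, runs 60 mm down.
- pin_end (a point): centre of the shaft's lower end, 60 mm below the collar's underside; axes as pin_grip. The last 14 mm taper to about 11 mm. A groove for the loop's crossbar runs across the end along the pin's y, with a rounded lip about 2 mm high on each side.
- loop (a joint): angle (rad) of the loop. 0: shut, hanging straight down, crossbar in the groove (soft stop at -0.04); 1.5: wide open, about level on the pin's -x side. It pivots along the pin's y, 5 mm above the collar's underside, and stays where left (0.05 N m). Starts at 1.1 to 1.4. Its two 4 mm wires, 19.5 mm either side of the axis, pass outside the bracket's plates.
- loop_bar (a point): middle of the loop's sprung crossbar, a 4 mm wire along the pin's y, 65 mm from the pivot. Near shut it meets the groove's lip at about 0.11 rad, must be pushed past it (about 3 to 8 N on the paddle) and snaps into the groove at about 0.05 rad; left short of that it is not locked.
- thumb: the loop's black thumb paddle, a plate 24 by 30 mm, 4 mm thick. Origin: middle of its outer face, 69 mm from the pivot; z out of that face, against the way it moves to shut; y along the pin's y. Shut, it is 52 mm to the pin's -x side of the axis and 41 mm below the collar's underside, and the face looks outward and up, 0.73 rad from vertical; pressing it down and inward shuts the loop.
- mount (a point): point 110 mm above the table over the fixed bracket's middle; z up, x from the fork's free end to the post. The bracket's fork head is clamped on a cross slide, up to 8 mm to either side of here along y (not measured: look or feel for it). Its vertical cross hole lies on this x = 0, with its upper mouth at this height; 15.6 mm wide. Set the pin in with its x along this x, loop to the free end.
- bracket: fixed bracket; origin on the table under mount, same axes. 30 mm to -x, 80 mm to +x, 90 mm wide. Fork: two plates 28 mm wide in y, 10 mm thick, tops at 110 and 83 mm, free end 14 mm to -x, post from 22 mm to +x, no higher. Between them the sliding arm's eye (13 mm thick, hole 15.6 mm) is up to 2.5 mm off line in x and slides under 2 N: the pin's taper must push it into line. Arm's ring: to 165 mm +x.
- park_hole (a point): centre of the upper mouth of the fixed parking block's hole, 70 mm above the table: a column 32 by 30 mm on a foot 80 by 70 mm, hole 16.5 mm wide. The pin's collar rests on it at the start.
- flask: stoppered conical glass flask, 69 mm wide, 143 mm tall, origin under its centre; bystander.
- beaker: small glass beaker, 53 mm wide, 64 mm tall, origin under its centre; bystander.
- jar: white lidded jar, 63 mm wide, 86 mm tall, origin under its centre; bystander.
Mind the look-alikes: they are no part of the job. Leave any red look-alike of the part that bears pin_grip alone.

How it is judged:
On the way, in this order (a step that is already met when the one before it is completed fails the run):
1. the pin is drawn up out of the parking block, upright (height (world z) of pin_grip above 0.176 m and angle between pin_collar's own z axis and vertical below 0.35 rad), for 0.1 s.
2. the pin is pushed home through the bracket and the arm, its collar on the bracket, the loop still open (x of pin_collar in the frame of mount between -0.004 and 0.004 m and y of pin_collar in the frame of mount between -0.011 and 0.011 m and z of pin_collar in the frame of mount between -0.003 and 0.0025 m and angle between pin_collar's own z axis and vertical below 0.08 rad and value of joint loop above 0.6 rad), for 0.2 s.
At the end, for the whole second after the job is handed in: The pin stands in the fork's cross hole, its collar's underside within 2.5 mm of the fork's top (110 mm above the table), less than 0.08 rad out of plumb; the loop is snapped shut over the pin's end (loop angle below 0.045 rad) and at rest, and the gripper touches nothing (x of pin_collar in the frame of mount between -0.004 and 0.004 m and y of pin_collar in the frame of mount between -0.011 and 0.011 m and z of pin_collar in the frame of mount between -0.003 and 0.0025 m and angle between pin_collar's own z axis and vertical below 0.08 rad and value of joint loop between -0.06 and 0.045 rad and velocity of joint loop below 0.1 rad/s and contact force between the fingers and anything else below 0.1 N).
It fails at once if the pin is forced or wedged against the bracket or its arm while its loop is open: the contact forces on them add up to more than 60 N (20 N or so at the hand) (contact force between bracket and anything else above 60 N and value of joint loop above 0.3 rad).
It fails at once if the paddle is pressed with more than 25 N (contact force between thumb and the fingers above 25 N).
It fails at once if the bracket is wrenched: contact forces on it add up to more than 100 N (contact force between bracket and anything else above 100 N).
It fails at once if a bystander is shifted by more than 15 mm or tipped (distance of any of flask, beaker, jar from where it was at the start of the episode above 0.015 m or angle between any of flask, beaker, jar's own z axis and vertical above 0.25 rad).
It also fails if it takes over 69 s, if anything falls off the work surface, if the arm or the gripper's body presses on something with over 40 N, if the wrist force passes 120 N, or if a joint passes its speed limit or range.

### The arm

A 6-joint arm with a two-finger parallel gripper is mounted at the origin on a cart in front of the work surface, level with it; the furniture and walls round the work are solid. World frame = base frame: x ahead of the robot, y to its left, z up, the work surface at z = 0. Lengths are in m, angles in rad, forces in N, time in s.
With the tool pointing down it reaches from about 0.4 to 0.825 m from the base axis. Payload 7 kg.
Tool frame: the origin (TCP) lies at the very end of the fingers, on their centre line; the grasp point (between the pads) lies behind it (grip_point_offset is the z of the grasp point in the tool frame, in m); z points along the fingers, y is the line along which they close (so a half turn about z gives the same grasp; the last joint's range is limited). The gripper opens to 85 mm and grips with 20 to 120 N. Pads are 22 mm wide; open, the fingers measure 114 mm over their backs; the gripper's body (76 mm by 85 mm) begins 54 mm behind the grasp point. The pads swing forward as they close: fully open they stand 13 mm farther back than shut.
Start: joints at [1.539, 0.359, 0.012, 0, -1.224, -0.288], TCP at [0.212, 0.641, 0.231] pointing down, gripper open.
Joint ranges: [-3.07, 3.07], [-1.43, 2.12], [-1.02, 1.25], [-3.03, 1.67], [-3.05, -0], [-3.03, 3.03]. Speed limits (rad/s): [2.39, 2.39, 3.01, 3.14, 3.14, 3.14].

### API

Orientations are given as a unit quaternion [x, y, z, w].
In Python, from station import state, capture, camera_params, finish_job, spot_in, grip_point_offset gives the robot as it stands.
- The arm moves only by the tool move_arm, never from a script. Its argument "targets" is text: rows parted by semicolons, each of 7 numbers parted by spaces: the shift along the tool's x, y, z in mm, then the turn, a rotation vector about the tool's x, y, z in degrees, then the closure in counts, from 0 (fully open) to 255 (shut). A call has 1 to 12 rows; each row is the pose to reach, as a shift and turn from the pose commanded when the call began, along the tool's axes at that moment; what a row does not reach only later rows make up. A row lasts 1/10 s, in which the tool goes at most 50 mm and 8.59 degrees, less where a joint would pass 70% of its speed; a pose out of reach is approached as far as the arm can. A call with a gripper value outside its range is refused whole. The fingers move at their own pace and stop on an object; the grip force is fixed at half the most. Time passes only in rows, so rows that repeat a pose let the fingers close. It gives the time, the measured TCP pose, the force, the opening and the grip force at its end, in the units of the state.
- state(): the state, without advancing time (a new reading comes with each control period).
- capture(name): name is "side" or "top" or "wrist"; returns (picture, depth): 384x512x3 uint8, red, green, blue; 384x512 float32, m along the optical axis (not along the pixel's ray), 0 where there is no reading.
- camera_params(name): a dict with "fovy" (degrees; the focal length in pixels is half the picture's height over the tangent of half this angle, whatever the lens; pixels are square), "cx", "cy" (the principal point, pixels), "dist_coeffs" ([k1, k2, p1, p2, k3] as OpenCV has them; the pictures are not rectified), "R" (3x3) and "t" (3): a world point X has camera coordinates R X + t. Camera axes: x right, y down, z forward; pixel columns grow to the right and rows downward; lengths in m; the calibration is good to about 2 mm. A picture is of the moment at which its call begins: read the wrist's pose just before it. camera_params takes no time and is no camera call; for the wrist camera it gives the pose at the moment of the call.
- finish_job(): hands the job in; it is judged then, once.
Trained networks look in the newest picture that a camera, given by its name, has taken for a name from the list of things; names that differ only in an ending like _2 or _b are one class to them, and where a whole thing is asked for, a point or a joint stands for the part that bears it (a point fixed in the world has none). Each returns a list of dicts, best first, with "conf" (0 to 1); they miss things now and then, are a little off and sometimes report something else, mostly with a low value. They report only what shows in the picture. A call takes as long as a camera call. They do not tell look-alikes from the thing itself.
- spot_in(target, camera): "xyz" ([x, y, z] in m, in the coordinates of the camera as it stood for that picture, good to about 4 mm: the middle of the surface that is visible of it).
The state is a dict: "time_s": time; "joints": joint angles; "joint_velocities": joint speeds; "effort": joint torques, N m; "tcp_pos": TCP position; "orientation": TCP orientation; "wrist_force": force on the tool from outside, world axes, zero at the start; "ft_torque": the same for the moment, N m; "width": finger opening in m; "finger_force": force on a finger pad.
Only numpy, scipy, OpenCV 4.12 (cv2) and the standard library are available. Lean on these libraries where they do the work, as an engineer would, in place of code of your own. Each camera call takes 0.05 s, during which the arm holds its last target. There are 200 camera calls.

## Working session

There is one attempt and no reset: what is moved stays moved. The work goes in short steps, Python scripts to look and compute and a tool call to move; the robot and the scene stay as the last step left them, time stands still between calls to the robot, and variables do not carry over. Pictures are saved under pics/ and viewed, at most 10 in all, crops included, and the job is handed in when it is done.

Besides the shell and the picture viewer there is one more tool, called after ">>>" as name(argument=value, ...), one argument or row to a line, values as JSON. move_arm: Moves the arm, as the interface text tells. Its arguments: {"type":"object","properties":{"targets":{"type":"string"}},"required":["targets"]}

```bash
ls; mkdir -p pics; cat > h.py <<'E'
import numpy as np, cv2
from station import *
from scipy.spatial.transform import Rotation as Ro
def K(c):
    f=192/np.tan(np.radians(c['fovy'])/2); return np.array([[f,0,c['cx']],[0,f,c['cy']],[0,0,1.]])
def w(c,x): return np.array(c['R']).T@(np.array(x)-np.array(c['t']))
def px(c,X):
    r=cv2.Rodrigues(np.array(c['R']))[0]
    return cv2.projectPoints(np.array(X,float).reshape(-1,3),r,np.array(c['t'],float),K(c),np.array(c['dist_coeffs'],float))[0].reshape(-1,2)
def cloud(c,d):
    v,u=np.mgrid[0:384,0:512]; p=np.stack([u,v],-1).reshape(-1,1,2).astype(np.float64)
    n=cv2.undistortPoints(p,K(c),np.array(c['dist_coeffs'],float)).reshape(384,512,2)
    X=np.dstack([n[...,0]*d,n[...,1]*d,d]); W=(X-np.array(c['t']))@np.array(c['R']); W[d<=0]=np.nan; return W
def snap(n,tag):
    c=camera_params(n); i,d=capture(n); cv2.imwrite(f'pics/{tag}.png',i[...,::-1]); np.save(f'{tag}.npy',cloud(c,d)); return c,i,cloud(c,d)
E
python3 - <<'E'
from h import *
s=state();print(s['time_s'],s['tcp_pos'],s['orientation'],grip_point_offset)
ims=[]
for n in ['top','side']:
    c,i,W=snap(n,n+'0'); ims.append(i)
    print(n,np.round(w(c,[0,0,0]),3), np.round(np.array(c['R'])[2],2))
    for t in ['pin_grip','bracket','thumb','flask','beaker','jar','loop_bar','park_hole','mount','pin_collar']:
        try:
            for r in spot_in(t,n)[:4]:
                X=w(c,r['xyz']); print(t,round(r['conf'],2),np.round(X,3),np.round(px(c,X)[0]))
        except Exception as e: print(t,e)
cv2.imwrite('pics/both.png',np.hstack(ims)[...,::-1][:, :])
E
python3 -c "
import cv2;a=cv2.imread('pics/both.png');cv2.imwrite('pics/both.png',cv2.resize(a,(800,300)))"
```

```text
pics
0.0 [0.212093   0.64030212 0.23035075] [ 9.87230459e-01 -1.59296299e-01 -5.88657700e-05  8.40643163e-04] -0.0187
top [0.365 0.004 1.343] [ 0.12 -0.02 -0.99]
pin_grip 0.84 [0.553 0.113 0.107] [207. 184.]
pin_grip 0.72 [0.491 0.243 0.03 ] [164. 210.]
bracket 0.88 [ 0.613 -0.147  0.062] [301. 166.]
thumb 0.54 [0.493 0.298 0.03 ] [145. 209.]
thumb 0.38 [0.518 0.109 0.112] [208. 197.]
flask 0.84 [0.607 0.361 0.052] [123. 169.]
beaker 0.52 [ 0.405 -0.013  0.   ] [253. 241.]
jar 0.85 [ 0.574 -0.365  0.068] [377. 180.]
loop_bar 0.33 [ 0.577 -0.368  0.067] [379. 179.]
park_hole 0.88 [0.572 0.108 0.011] [212. 183.]
mount 0.81 [ 0.613 -0.143  0.063] [299. 166.]
pin_collar 0.82 [0.554 0.115 0.107] [206. 184.]
pin_collar 0.71 [0.488 0.242 0.029] [164. 211.]
side [ 0.272 -0.88   0.511] [ 0.25  0.87 -0.42]
pin_grip 0.72 [0.565 0.11  0.083] [259. 175.]
pin_grip 0.5 [0.486 0.241 0.026] [225. 179.]
pin_grip 0.16 [ 0.611 -0.169  0.043] [310. 230.]
bracket 0.74 [ 0.612 -0.168  0.046] [310. 229.]
thumb 0.6 [0.479 0.296 0.021] [220. 174.]
thumb 0.53 [0.517 0.103 0.099] [244. 172.]
flask 0.63 [0.607 0.35  0.047] [252. 158.]
beaker 0.91 [ 0.397 -0.031  0.04 ] [213. 217.]
jar 0.81 [ 0.564 -0.392  0.048] [334. 290.]
park_hole 0.59 [0.57  0.101 0.01 ] [262. 197.]
mount 0.96 [ 0.611 -0.165  0.044] [309. 229.]
pin_collar 0.78 [0.482 0.237 0.029] [224. 178.]
pin_collar 0.5 [0.563 0.109 0.089] [259. 173.]
```

View pics/top0.png

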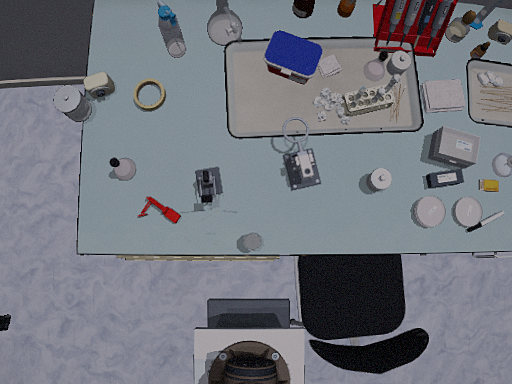

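View pics/side0.png

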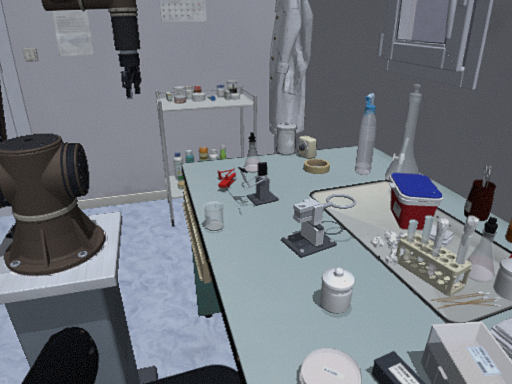

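The top picture shows two pin-like things: the black/grey pin upright in its parking block at (207,184), and a red pin lying at (164,210). The black one matches the description (black grip, standing in the block); the red one is the look-alike. The bracket is at (301,166), ring pointing away from the robot, with the jar at (379,180), beaker at (252,241) and flask at (122,168). I'll confirm with a crop and the wrist camera's geometry.

```bash
cat >> h.py <<'E'
def rel(pos,Rt,s=None):
    s=s or state(); R0=Ro.from_quat(s['orientation']); 
    return np.round(R0.inv().apply(np.array(pos)-s['tcp_pos'])*1000,1), np.round(np.degrees((R0.inv()*Rt).as_rotvec()),2)
def down(yaw):  # tool z down, tool y axis at world heading yaw (rad)
    y=np.array([np.cos(yaw),np.sin(yaw),0]); z=np.array([0,0,-1.]); return Ro.from_matrix(np.stack([np.cross(y,z),y,z],1))
E
python3 - <<'E'
from h import *
s=state();c=camera_params('wrist');R0=Ro.from_quat(s['orientation'])
print('tool axes\n',np.round(R0.as_matrix(),3))
print('cam in tool',np.round(R0.inv().apply(w(c,[0,0,0])-s['tcp_pos']),3),'axes in tool\n',np.round((R0.inv().as_matrix()@np.array(c['R']).T),3),c['fovy'])
W=np.load('top0.npy')
for nm,(a,b,e,f) in {'pin':(170,205,190,240),'br':(110,195,275,325)}.items():
    P=W[a:b,e:f].reshape(-1,3); 
    for lo,hi in [(.07,.09),(.09,.105),(.105,.14),(.13,.17)]:
        Q=P[(P[:,2]>lo)&(P[:,2]<hi)]
        if len(Q): print(nm,lo,len(Q),np.round(Q.mean(0),3),np.round(Q.min(0),3),np.round(Q.max(0),3))
    Q=P[(P[:,2]>.005)&(P[:,2]<.03)].astype(np.float32); r=cv2.minAreaRect(Q[:,:2]*1000);print(nm,'foot',r, np.median(P[:,2]))
t=cv2.imread('pics/top0.png')[150:230,140:240];u=cv2.imread('pics/side0.png')[140:240,200:330]
cv2.imwrite('pics/crop.png',np.hstack([cv2.resize(t,(400,320),interpolation=3),cv2.resize(u,(400,320),interpolation=3)]))
for yaw in [np.pi/2,-np.pi/2]:
  print(rel([.51,.12,.30],down(yaw)))
E
```

```text
tool axes
 [[ 0.949 -0.314  0.   ]
 [-0.314 -0.949 -0.   ]
 [ 0.     0.    -1.   ]]
cam in tool [ 0.072  0.001 -0.142] axes in tool
 [[ 0.001 -0.959 -0.285]
 [ 1.     0.001  0.   ]
 [ 0.    -0.285  0.959]] 70.67134845631796
pin 0.07 95 [0.571 0.114 0.076] [0.521 0.093 0.07 ] [0.596 0.138 0.087]
pin 0.09 15 [0.537 0.112 0.101] [0.519 0.099 0.092] [0.566 0.121 0.105]
pin 0.105 136 [0.543 0.114 0.115] [0.504 0.098 0.105] [0.59  0.126 0.127]
pin foot ((560.8702392578125, 99.83285522460938), (100.25355529785156, 143.3188018798828), 0.03684668987989426) nan
br 0.07 67 [ 0.612 -0.143  0.082] [ 0.575 -0.174  0.07 ] [ 0.741 -0.093  0.09 ]
br 0.09 311 [ 0.688 -0.133  0.096] [ 0.579 -0.171  0.09 ] [ 0.746 -0.092  0.104]
br 0.105 261 [ 0.61  -0.152  0.111] [ 0.575 -0.173  0.105] [ 0.64  -0.123  0.118]
br foot ((667.9240112304688, -150.69369506835938), (148.65936279296875, 255.96450805664062), 89.73584747314453) nan
(array([446.4, 400.7, -68.7]), array([ -0.  ,  -0.  , 161.68]))
(array([446.4, 400.7, -68.7]), array([  0.  ,  -0.  , -18.32]))
```

View pics/crop.png

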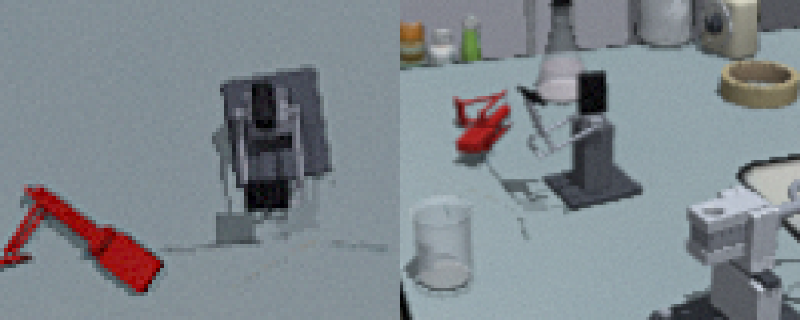

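The crop confirms it: the black-gripped pin (crop at 265,120) stands in the grey block with its loop toward the robot. The red one lies flat on the table. Now I'll move the wrist camera over the two stations.

>>> move_arm(
  targets="0 0 -40 0 0 0 0; 487 460 -70 0 0 -18.3 0; 487 460 -70 0 0 -18.3 0; 487 460 -70 0 0 -18.3 0; 487 460 -70 0 0 -18.3 0; 487 460 -70 0 0 -18.3 0; 487 460 -70 0 0 -18.3 0; 487 460 -70 0 0 -18.3 0; 487 460 -70 0 0 -18.3 0; 487 460 -70 0 0 -18.3 0; 487 460 -70 0 0 -18.3 0; 487 460 -70 0 0 -18.3 0",
)

```text
time_s: 2.3
tcp_pos: [0.4733, 0.1551, 0.2966]
orientation: [1.0, 0.0, 0.0, -0.0]
wrist_force: [0.7, 1.5, -0.1]
width: 0.0852
finger_force: 0.0
```

>>> move_arm(
  targets="57 105 0 0 0 0 0; 57 105 0 0 0 0 0; 57 105 0 0 0 0 0; 57 105 0 0 0 0 0; 57 105 0 0 0 0 0",
)

```text
time_s: 2.8
tcp_pos: [0.5297, 0.0516, 0.2958]
orientation: [1.0, -0.001, -0.0, -0.0]
wrist_force: [-0.2, -0.5, 0.1]
width: 0.0853
finger_force: 0.0
```

```bash
python3 - <<'E'
from h import *
print(state()['tcp_pos'],state()['orientation'])
c,i,W=snap('wrist','w1')
for t in ['pin_grip','thumb','bracket','park_hole','mount','loop_bar']:
    for r in spot_in(t,'wrist')[:2]:
        X=w(c,r['xyz']); print(t,round(r['conf'],2),np.round(X,4),np.round(px(c,X)[0]))
cv2.imwrite('pics/w1b.png',cv2.resize(i[...,::-1],(800,600),interpolation=3))
E
```

```text
[0.52973515 0.05157394 0.29577736] [ 9.99999492e-01 -1.00048594e-03 -1.15827046e-04 -2.47979918e-05]
pin_grip 0.89 [0.5461 0.1125 0.1028] [207. 162.]
pin_grip 0.89 [0.4925 0.2492 0.0265] [131. 188.]
thumb 0.86 [0.5142 0.1128 0.109 ] [207. 188.]
thumb 0.69 [0.4823 0.2963 0.0299] [102. 194.]
park_hole 0.67 [0.5861 0.1073 0.0087] [219. 126.]
mount 0.88 [ 0.6225 -0.1404  0.0897] [411.  99.]
loop_bar 0.54 [0.524  0.2881 0.0346] [101. 169.]
```

View pics/w1b.png

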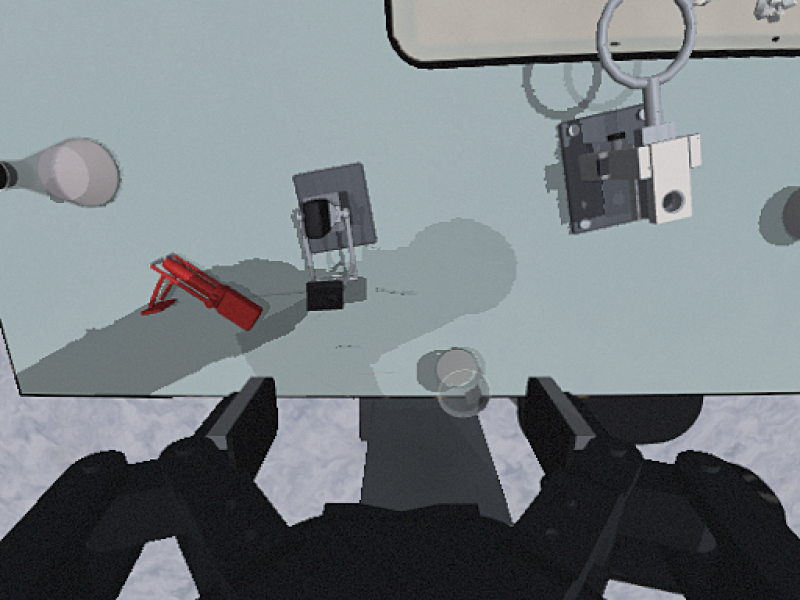

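The wrist view shows the pin's grip at (203,140) and its paddle at (208,189). The red look-alike is at (135,187). The fork's hole is at (431,128). I'll fit the tops from depth.

```bash
cat > fit.py <<'E'
from h import *
def rect(P,nm):
    r=cv2.minAreaRect((P[:,:2]*1000).astype(np.float32)); print(nm,len(P),np.round(P.mean(0),4),np.round(r[0],1),np.round(r[1],1),round(r[2],1))
def box(W,a): 
    P=W[a[1]:a[3],a[0]:a[2]].reshape(-1,3); return P[~np.isnan(P[:,0])]
def hole(W,i,u,v,z,h=14):
    g=cv2.cvtColor(i,cv2.COLOR_RGB2GRAY)[v-h:v+h,u-h:u+h]; m=(g<np.percentile(g,99)*.62).astype(np.uint8)
    n,l,st,ce=cv2.connectedComponentsWithStats(m); k=l[h,h]; print('hole area',st[k],ce[k]+[u-h,v-h]); return ce[k]+[u-h,v-h]
def ray(c,p,z):
    n=cv2.undistortPoints(np.array(p,float).reshape(1,1,2),K(c),np.array(c['dist_coeffs'],float)).ravel()
    d=np.array(c['R']).T@[n[0],n[1],1]; o=w(c,[0,0,0]); return o+d*(z-o[2])/d[2]
E
python3 - <<'E'
from fit import *
W=np.load('w1.npy'); i=cv2.imread('pics/w1.png')[...,::-1]; c=camera_params('wrist')
P=box(W,(185,120,245,205)); 
g=P[(abs(P[:,2]-.12)<.006)&(P[:,0]>.54)]; rect(g,'griptop'); print(np.histogram(P[:,2],np.arange(0,.15,.01)))
p=P[(P[:,2]>.09)&(P[:,0]<.535)]; rect(p,'paddle')
B=box(W,(350,60,455,155)); print(np.histogram(B[:,2],np.arange(0,.15,.01)))
t=B[abs(B[:,2]-.11)<.006]; rect(t,'forktop'); np.save('t.npy',t)
f=B[(B[:,2]<.02)&(B[:,2]>.006)]; rect(f,'foot')
f=box(W,(180,95,245,165)); f=f[(f[:,2]<.02)&(f[:,2]>.005)]; rect(f,'parkfoot')
h=hole(W,i,431,128,.11); print(ray(c,h,.11))
cr=i[90:150,350:460,::-1]; cr2=i[110:170,180:290,::-1]
cv2.imwrite('pics/c2.png',np.hstack([cv2.resize(cr2,(400,218),interpolation=0),cv2.resize(cr,(400,218),interpolation=0)]))
E
```

```text
griptop 297 [0.5739 0.1155 0.1191] [573.6 116. ] [28.3 14.1] 4.1
(array([1468,   20,   13,   10,   12,   99,  229,  280,   54,   37,  367,
        356,   71,    0]), array([0.  , 0.01, 0.02, 0.03, 0.04, 0.05, 0.06, 0.07, 0.08, 0.09, 0.1 ,
       0.11, 0.12, 0.13, 0.14]))
paddle 446 [0.5121 0.1123 0.1071] [511.8 112.4] [22.3 30.1] 3.3
(array([3112,  168,   51,   61,   59,  124,  114,  185,  263,  743, 1300,
        366,    0,    0]), array([0.  , 0.01, 0.02, 0.03, 0.04, 0.05, 0.06, 0.07, 0.08, 0.09, 0.1 ,
       0.11, 0.12, 0.13, 0.14]))
forktop 1547 [ 0.6078 -0.1522  0.1091] [ 602.4 -154. ] [61.  48.5] 12.5
foot 2373 [ 0.6128 -0.1426  0.008 ] [ 611.  -150.2] [110.   81.4] 11.6
parkfoot 1515 [0.5793 0.1109 0.0075] [574.4 116. ] [80.2 70.2] 9.8
hole area [  7   8  13  14 138] [430.07246377 128.5       ]
[ 0.58816765 -0.1565898   0.11      ]
```

View pics/c2.png

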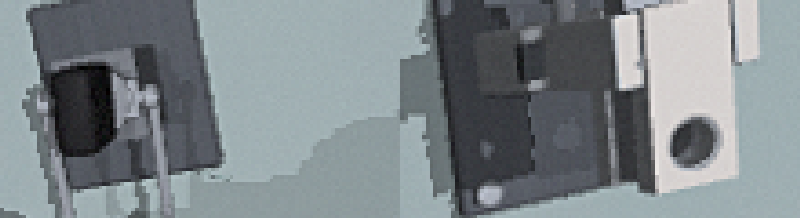

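The pin's grip top fits 28×14 mm at (0.5737, 0.1158, 0.119), yaw about +4°, which matches the expected 0.120 height. The fork hole is the dark disc at (430,128), giving (0.588, −0.157) at z = 0.11. Next I grasp the pin.

>>> move_arm(
  targets="44 -64 50 0 0 -4 0; 44 -64 100 0 0 -4 0; 44 -64 130 0 0 -4 0; 44 -64 130 0 0 -4 0; 44 -64 160 0 0 -4 0; 44 -64 190 0 0 -4 0; 44 -64 208 0 0 -4 0; 44 -64 208 0 0 -4 0; 44 -64 208 0 0 -4 0",
)

```text
time_s: 4.05
tcp_pos: [0.5746, 0.1162, 0.0896]
orientation: [0.999, 0.035, 0.001, -0.0]
wrist_force: [-0.1, 0.5, 0.1]
width: 0.0852
finger_force: 0.0
```

```bash
python3 - <<'E'
from fit import *
s=state();print(s['tcp_pos'],s['wrist_force'])
c,i,W=snap('wrist','w2')
cv2.imwrite('pics/w2b.png',cv2.resize(i[...,::-1],(640,480)))
t=np.load('w1.npy')
B=box(t,(395,80,455,155)); B=B[abs(B[:,2]-.109)<.004]; 
for lo in np.arange(.575,.64,.006):
    q=B[(B[:,0]>=lo)&(B[:,0]<lo+.006)]; print(round(lo,3),len(q),np.round(q.min(0)[1],4) if len(q) else '',np.round(q.max(0)[1],4) if len(q) else '')
B=box(t,(350,60,455,155));f=B[(B[:,2]<.02)&(B[:,2]>.006)]
for lo in np.arange(.56,.66,.01):
    q=f[(f[:,0]>=lo)&(f[:,0]<lo+.01)]; print('foot',round(lo,3),len(q),np.round(q.max(0)[1],4) if len(q) else '')
E
```

```text
[0.57458506 0.11621476 0.08958865] [-0.05729845  0.51470315  0.1443303 ]
0.575 124 -0.1745 -0.1452
0.581 85 -0.1744 -0.1439
0.587 78 -0.1729 -0.1432
0.593 117 -0.171 -0.1415
0.599 129 -0.1699 -0.1303
0.605 179 -0.1675 -0.1283
0.611 214 -0.1758 -0.1269
0.617 215 -0.1754 -0.1256
0.623 214 -0.1734 -0.125
0.629 112 -0.1711 -0.1385
0.635 6 -0.1716 -0.166
foot 0.56 252 -0.1206
foot 0.57 231 -0.1194
foot 0.58 256 -0.1173
foot 0.59 254 -0.1146
foot 0.6 131 -0.1132
foot 0.61 70 -0.1108
foot 0.62 86 -0.1066
foot 0.63 226 -0.1047
foot 0.64 271 -0.1023
foot 0.65 330 -0.1012
```

View pics/w2b.png

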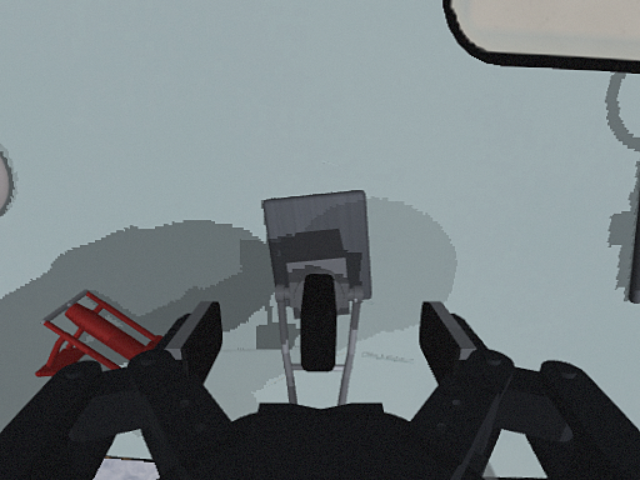

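The grip block sits centred between the open pads at (319,320), with the loop below and clear. I close and draw the pin up.

>>> move_arm(
  targets="0 0 0 0 0 0 255; 0 0 0 0 0 0 255; 0 0 0 0 0 0 255; 0 0 0 0 0 0 255; 0 0 0 0 0 0 255; 0 0 0 0 0 0 255; 0 0 0 0 0 0 255; 0 0 0 0 0 0 255; 0 0 0 0 0 0 255; 0 0 0 0 0 0 255",
)

```text
time_s: 5.1
tcp_pos: [0.5739, 0.116, 0.0881]
orientation: [0.999, 0.035, 0.0, -0.0]
wrist_force: [-1.2, 0.1, 4.6]
width: 0.013
finger_force: 60.2
```

>>> move_arm(
  targets="0 0 -10 0 0 0 255; 0 0 -20 0 0 0 255; 0 0 -40 0 0 0 255; 0 0 -60 0 0 0 255; 0 0 -80 0 0 0 255; 0 0 -110 0 0 0 255; 0 0 -130 0 0 0 255; 0 0 -130 0 0 0 255",
)

```text
time_s: 5.9
tcp_pos: [0.5752, 0.1164, 0.2218]
orientation: [0.999, 0.035, 0.003, -0.001]
wrist_force: [0.6, 0.5, -2.4]
width: 0.0133
finger_force: 59.8
```

>>> move_arm(
  targets="-5 45 0 0 0 -4 255; -5 90 0 0 0 -8 255; -5 135 0 0 0 -8 255; -5 180 0 0 0 -8 255; -5 225 0 0 0 -8 255; -5 255 0 0 0 -8 255; -5 273 0 0 0 -8 255; -5 273 0 0 0 -8 255; -5 273 0 0 0 -8 255; -5 273 0 0 0 -8 255",
)

```text
time_s: 6.9
tcp_pos: [0.5874, -0.156, 0.2175]
orientation: [0.995, 0.105, -0.0, -0.0]
wrist_force: [0.7, 0.4, -1.9]
width: 0.0134
finger_force: 59.8
```

```bash
python3 - <<'E'
from fit import *
s=state();print(s['tcp_pos'],s['orientation'],s['wrist_force'],s['joints'])
c,i,W=snap('wrist','w3')
p=px(c,[[.588,-.1566,.11],[.588,-.1566,.144]]);print(p)
a=i[130:330,150:360,::-1].copy(); cv2.imwrite('pics/w3b.png',cv2.resize(a,(630,600),interpolation=3))
B=box(W,(150,50,350,384)); t=B[(abs(B[:,2]-.109)<.004)&(abs(B[:,0]-.59)<.04)]; 
for lo in np.arange(.57,.62,.005):
    q=t[(t[:,0]>=lo)&(t[:,0]<lo+.005)]; print(round(lo,3),len(q),np.round(q.min(0)[1],4) if len(q) else '',np.round(q.max(0)[1],4) if len(q) else '')
E
```

```text
[ 0.58741266 -0.15599142  0.21750181] [ 9.94523722e-01  1.04510326e-01 -3.50457584e-04 -1.90066433e-04] [ 0.68386522  0.40414332 -1.86559173] [ 6.12745089e-02  2.58785937e-01 -1.62303679e-01 -3.82661043e-04
 -1.15042349e+00  1.71908116e+00]
[[256.18826818 192.42392748]
 [256.15956487 203.56511912]]
0.57 13 -0.1682 -0.1484
0.575 62 -0.1759 -0.1474
0.58 96 -0.175 -0.1453
0.585 73 -0.1736 -0.1443
0.59 99 -0.1725 -0.1434
0.595 149 -0.1715 -0.1424
0.6 161 -0.1692 -0.1307
0.605 209 -0.168 -0.1299
0.61 234 -0.1767 -0.1289
0.615 275 -0.1765 -0.1268
0.62 270 -0.175 -0.1261
```

View pics/w3b.png

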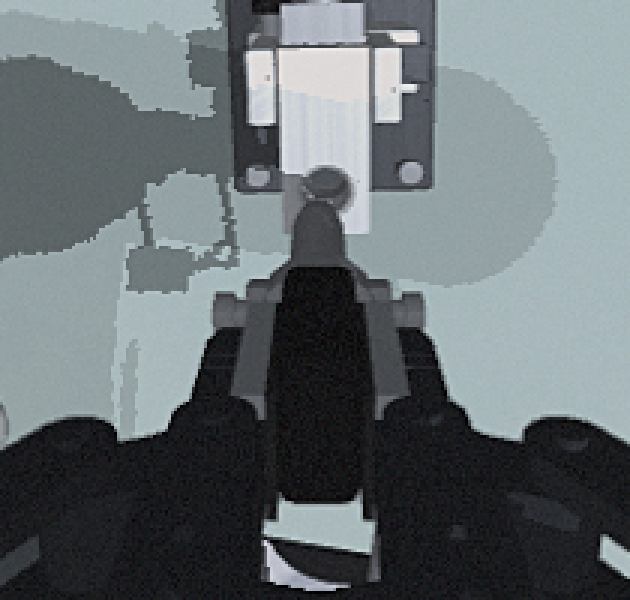

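The hole shows at crop (327,190), which is px (259,193.4). The pin tip is at crop column 318, so the pin needs about 2.8 mm along tool y. I'll check tool x by ray.

```bash
python3 - <<'E'
from fit import *
s=state();c=camera_params('wrist');R0=Ro.from_quat(s['orientation'])
tl=lambda X:np.round(R0.inv().apply(np.array(X)-s['tcp_pos'])*1000,1)
for n,u,v in [('hole',327,190),('rimtop',327,166),('rimL',303,190),('rimR',354,190),('cornerR',370,235),('edgeL',282,120)]:
    print(n,tl(ray(c,(150+(u-1)/3,130+(v-1)/3),.11)))
i=cv2.imread('pics/w3.png')[175:215,230:290]
g=cv2.cvtColor(i,6); print(g[:, 16:52:1][4:36:1].tolist().__str__().replace('], ','],\n'))
E
```

```text
hole [-1.000e-01  3.100e+00  1.077e+02]
rimtop [  7.8   3.1 107.7]
rimL [-1.000e-01 -4.600e+00  1.077e+02]
rimR [-1.000e-01  1.180e+01  1.077e+02]
cornerR [-15.3  17.2 107.7]
edgeL [ 22.6 -11.  107.7]
[[209, 207, 208, 210, 206, 200, 206, 209, 211, 211, 206, 209, 211, 209, 202, 211, 210, 205, 206, 210, 212, 211, 210, 214, 215, 215, 202, 131, 73, 80, 84, 88, 85, 86, 84, 83],
[208, 206, 209, 209, 205, 198, 203, 212, 213, 206, 206, 209, 213, 210, 204, 210, 209, 206, 206, 210, 213, 214, 206, 211, 216, 217, 201, 127, 71, 84, 84, 85, 84, 88, 80, 80],
[208, 206, 207, 209, 204, 201, 202, 213, 213, 209, 208, 207, 213, 209, 203, 208, 208, 206, 205, 210, 211, 210, 207, 210, 214, 218, 200, 124, 74, 79, 83, 83, 87, 85, 85, 79],
[208, 205, 209, 209, 206, 197, 201, 210, 213, 210, 208, 210, 213, 206, 203, 210, 209, 207, 207, 207, 214, 211, 204, 213, 214, 216, 202, 128, 72, 80, 84, 85, 86, 85, 83, 85],
[208, 206, 208, 208, 206, 200, 205, 212, 213, 211, 206, 209, 214, 210, 205, 209, 207, 207, 204, 209, 212, 212, 206, 210, 214, 215, 201, 129, 74, 82, 86, 81, 85, 87, 82, 82],
[208, 204, 209, 209, 207, 19
[... 3760 characters left out ...]
1, 153, 157, 159, 158, 159, 160, 159, 159],
[121, 95, 56, 63, 69, 71, 69, 72, 70, 70, 68, 72, 66, 70, 69, 63, 64, 53, 139, 223, 214, 212, 208, 214, 210, 200, 192, 163, 159, 158, 157, 156, 158, 158, 158, 159],
[147, 97, 54, 67, 68, 73, 68, 72, 73, 72, 72, 67, 66, 68, 67, 64, 64, 56, 84, 140, 153, 152, 151, 150, 151, 150, 153, 158, 158, 158, 159, 158, 158, 159, 159, 158],
[155, 98, 59, 63, 67, 70, 68, 71, 70, 73, 67, 68, 71, 67, 64, 65, 64, 60, 91, 148, 162, 159, 156, 156, 155, 156, 157, 158, 158, 159, 157, 158, 156, 156, 159, 158],
[146, 70, 58, 66, 63, 66, 67, 71, 74, 67, 67, 66, 70, 67, 67, 65, 65, 60, 78, 132, 167, 156, 160, 157, 160, 158, 158, 156, 161, 156, 159, 158, 157, 159, 159, 155]]
```

Hole centre relative to the tool: y ≈ +3.2, x ≈ −0.4 mm. I shift and descend gently to just inside the mouth.

>>> move_arm(
  targets="-0.4 3.2 0 0 0 0 255; -0.4 3.2 10 0 0 0 255; -0.4 3.2 20 0 0 0 255; -0.4 3.2 25 0 0 0 255; -0.4 3.2 28 0 0 0 255; -0.4 3.2 31 0 0 0 255; -0.4 3.2 33 0 0 0 255; -0.4 3.2 35 0 0 0 255; -0.4 3.2 35 0 0 0 255",
)

```text
time_s: 7.85
tcp_pos: [0.5878, -0.1599, 0.1827]
orientation: [0.995, 0.104, -0.0, -0.0]
wrist_force: [-0.9, -0.4, -2.7]
width: 0.0133
finger_force: 59.8
```

>>> move_arm(
  targets="0 0 2 0 0 0 255; 0 0 4 0 0 0 255; 0 0 6 0 0 0 255; 0 0 8 0 0 0 255; 0 0 8 0 0 0 255",
)

```text
time_s: 8.35
tcp_pos: [0.5874, -0.1597, 0.1744]
orientation: [0.995, 0.104, -0.001, -0.0]
wrist_force: [-3.0, 1.9, -0.8]
width: 0.0133
finger_force: 60.0
```

>>> move_arm(
  targets="-0.5 -0.4 0 0 0 0 255; -0.5 -0.4 1 0 0 0 255; -0.5 -0.4 3 0 0 0 255; -0.5 -0.4 5 0 0 0 255; -0.5 -0.4 7 0 0 0 255; -0.5 -0.4 7 0 0 0 255",
)

```text
time_s: 8.95
tcp_pos: [0.5871, -0.1595, 0.1673]
orientation: [0.995, 0.104, -0.0, -0.0]
wrist_force: [-3.2, 1.8, -2.1]
width: 0.0129
finger_force: 60.0
```

>>> move_arm(
  targets="-0.5 -0.4 0 0 0 0 255; -0.5 -0.4 2 0 0 0 255; -0.5 -0.4 4 0 0 0 255; -0.5 -0.4 6 0 0 0 255; -0.5 -0.4 8 0 0 0 255; -0.5 -0.4 8 0 0 0 255",
)

```text
time_s: 9.55
tcp_pos: [0.587, -0.1593, 0.1596]
orientation: [0.995, 0.104, 0.0, -0.0]
wrist_force: [-2.2, 1.6, -1.8]
width: 0.0129
finger_force: 59.9
```

>>> move_arm(
  targets="-0.3 -0.2 1 0 0 0 255; -0.3 -0.2 3 0 0 0 255; -0.3 -0.2 5 0 0 0 255; -0.3 -0.2 7 0 0 0 255; -0.3 -0.2 9 0 0 0 255; -0.3 -0.2 9 0 0 0 255",
)

```text
time_s: 10.15
tcp_pos: [0.5869, -0.1592, 0.1506]
orientation: [0.995, 0.104, 0.0, 0.0]
wrist_force: [1.4, 1.9, -2.6]
width: 0.0132
finger_force: 59.8
```

>>> move_arm(
  targets="0.1 -0.2 2 0 0 0 255; 0.1 -0.2 4 0 0 0 255; 0.1 -0.2 7 0 0 0 255; 0.1 -0.2 10 0 0 0 255; 0.1 -0.2 13 0 0 0 255; 0.1 -0.2 16 0 0 0 255; 0.1 -0.2 18 0 0 0 255; 0.1 -0.2 18 0 0 0 255",
)

```text
time_s: 10.95
tcp_pos: [0.5865, -0.159, 0.1324]
orientation: [0.995, 0.104, -0.0, -0.0]
wrist_force: [1.5, 0.7, -3.2]
width: 0.0131
finger_force: 59.7
```

>>> move_arm(
  targets="0 0 1 0 0 0 255; 0 0 2 0 0 0 255; 0 0 3 0 0 0 255; 0 0 4 0 0 0 255; 0 0 4.5 0 0 0 255; 0 0 4.5 0 0 0 255",
)

```text
time_s: 11.55
tcp_pos: [0.5866, -0.159, 0.1283]
orientation: [0.995, 0.104, -0.0, 0.0]
wrist_force: [2.1, 1.0, -2.1]
width: 0.0136
finger_force: 60.0
```

>>> move_arm(
  targets="0 0 0.5 0 0 0 255; 0 0 1 0 0 0 255; 0 0 1.3 0 0 0 255; 0 0 1.3 0 0 0 255; 0 0 1.3 0 0 0 255",
)

```text
time_s: 12.05
tcp_pos: [0.5867, -0.159, 0.1281]
orientation: [0.995, 0.104, 0.0, 0.0]
wrist_force: [-0.5, 2.5, 5.9]
width: 0.0132
finger_force: 61.2
```

Seated: about 8 N downward at TCP z = 0.128, which is exactly where the collar should rest. I let go and rise.

>>> move_arm(
  targets="0 0 0.5 0 0 0 255; 0 0 0 0 0 0 0; 0 0 0 0 0 0 0; 0 0 0 0 0 0 0; 0 0 0 0 0 0 0; 0 0 0 0 0 0 0; 0 0 0 0 0 0 0; 0 0 -20 0 0 0 0; 0 0 -45 0 0 0 0; 0 0 -80 0 0 0 0; -60 0 -110 0 0 0 0; -60 0 -110 0 0 0 0",
)

```text
time_s: 13.25
tcp_pos: [0.5265, -0.1719, 0.2397]
orientation: [0.995, 0.104, 0.001, 0.0]
wrist_force: [1.0, -0.2, 0.1]
width: 0.0855
finger_force: 0.0
```

```bash
python3 - <<'E'
from fit import *
s=state();print(s['tcp_pos'],s['orientation'],s['width'])
c,i,W=snap('wrist','w4')
for t in ['thumb','pin_grip']:
    for r in spot_in(t,'wrist')[:2]:
        X=w(c,r['xyz']); print(t,round(r['conf'],2),np.round(X,4),np.round(px(c,X)[0]))
P=W.reshape(-1,3); P=P[~np.isnan(P[:,0])]; P=P[np.hypot(P[:,0]-.587,P[:,1]+.159)<.09]
g=P[(abs(P[:,2]-.16)<.004)&(np.hypot(P[:,0]-.587,P[:,1]+.159)<.03)]; rect(g,'griptop')
yaw=np.radians(12); d=np.c_[(P[:,0]-.5866)*np.cos(yaw)+(P[:,1]+.159)*np.sin(yaw),-(P[:,0]-.5866)*np.sin(yaw)+(P[:,1]+.159)*np.cos(yaw),P[:,2]-.115]
q=d[(d[:,0]<-.04)&(d[:,0]>-.085)&(abs(d[:,1])<.016)&(d[:,2]>-.06)]; print(len(q),q.min(0),q.max(0),q.mean(0))
k=q[np.abs(q[:,1])<.01]; 
for a in np.arange(-.085,-.04,.005): 
    m=k[(k[:,0]>a)&(k[:,0]<a+.005)]; print(round(a,3),len(m),np.median(m[:,2]) if len(m) else '')
cv2.imwrite('pics/w4b.png',cv2.resize(i[...,::-1],(640,480)))
E
```

```text
[ 0.52650092 -0.17191929  0.23971588] [9.94544572e-01 1.04301887e-01 1.47180448e-03 2.11217484e-04] 0.08546654212492716
thumb 0.68 [ 0.5278 -0.1705  0.1499] [254. 197.]
pin_grip 0.92 [ 0.5531 -0.1639  0.1451] [253. 167.]
griptop 582 [ 0.5866 -0.1598  0.1593] [ 586.3 -159.8] [27.  13.1] 12.3
8806 [-0.07325358 -0.015991   -0.02465836] [-0.04100045  0.01599945  0.22636806] [-5.07082487e-02 -8.32227210e-05  1.90854447e-01]
-0.085 0 
-0.08 0 
-0.075 69 0.03636466845373561
-0.07 144 0.03477240489481112
-0.065 167 0.03178196637155016
-0.06 169 0.029485578769700857
-0.055 4356 0.21014034924111777
-0.05 12 0.21475451062973833
-0.045 329 0.22387648382171926
```

View pics/w4b.png

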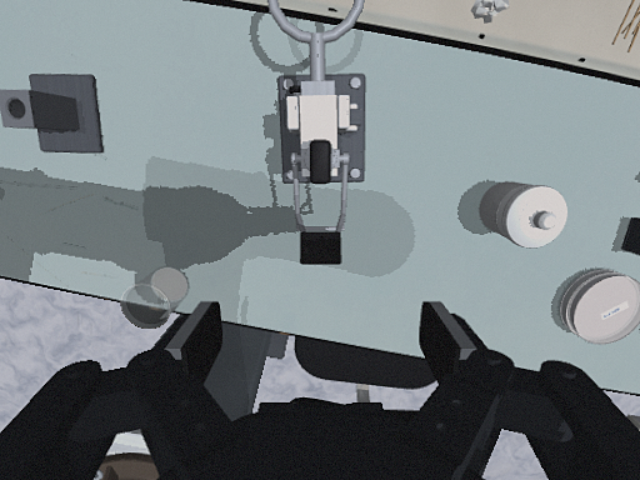

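The pin stands in the fork (grip top 0.1593 against 0.160 expected). Its loop is still open, with the paddle at (320,247) facing the free end, θ≈1.18. I close the fingers and come down above the paddle.

>>> move_arm(
  targets="0 0 0 0 0 0 255; 0 0 0 0 0 0 255; 0 0 0 0 0 0 255; 0 0 0 0 0 0 255; 0 0 0 0 0 0 255; 0 0 0 0 0 0 255; 0 0 25 0 0 0 255; 0 0 50 0 0 0 255; 0 0 70 0 0 0 255; 0 0 80 0 0 0 255; 0 0 80 0 0 0 255; 0 0 80 0 0 0 255",
)

```text
time_s: 14.6
tcp_pos: [0.5284, -0.1716, 0.1579]
orientation: [0.995, 0.104, 0.0, 0.0]
wrist_force: [-0.3, -0.1, 0.3]
width: -0.0
finger_force: 0.0
```

>>> move_arm(
  targets="-1 0 5 0 0 0 255; -2 0 9 0 0 0 255; -4 0 13 0 0 0 255; -5 0 17 0 0 0 255; -6 0 21 0 0 0 255; -7 0 25 0 0 0 255; -8 0 29 0 0 0 255; -9 0 33 0 0 0 255; -9 0 37 0 0 0 255; -10 0 41 0 0 0 255; -10 0 41 0 0 0 255",
)

```text
time_s: 15.7
tcp_pos: [0.5177, -0.1735, 0.1154]
orientation: [0.995, 0.104, -0.001, -0.0]
wrist_force: [-0.3, 0.5, 0.4]
width: -0.0005
finger_force: 0.0
```

>>> move_arm(
  targets="1 0 4 0 3.4 0 255; 1.5 0 8 0 6.9 0 255; 2 0 11.7 0 9.7 0 255; 2.7 0 15 0 12.6 0 255; 3.5 0 18.5 0 15.5 0 255; 4.5 0 21.8 0 18.3 0 255; 5.7 0 25 0 21.2 0 255; 7 0 28.2 0 24.1 0 255; 8.5 0 31.3 0 27 0 255; 10 0 34.3 0 29.8 0 255; 10 0 34.3 0 29.8 0 255",
)

```text
time_s: 16.8
tcp_pos: [0.5272, -0.1717, 0.0814]
orientation: [0.961, 0.1, 0.256, -0.027]
wrist_force: [-0.7, -1.7, 0.6]
width: 0.0001
finger_force: 0.0
```

```bash
python3 - <<'E'
from fit import *
s=state();print(s['tcp_pos'],s['joints'],s['wrist_force'],Ro.from_quat(s['orientation']).as_matrix()[:,2])
c,i,W=snap('side','s5')
cv2.imwrite('pics/s5b.png',cv2.resize(i[150:280,230:400,::-1],(680,520),interpolation=3))
E
```

```text
[ 0.52718149 -0.17173082  0.08139038] [-0.11516071  0.16199822 -0.60648988 -0.49100266 -0.34256448  2.31879349] [-0.66241895 -1.65017182  0.64246338] [ 0.4863778   0.10317757 -0.86763531]
```

View pics/s5b.png

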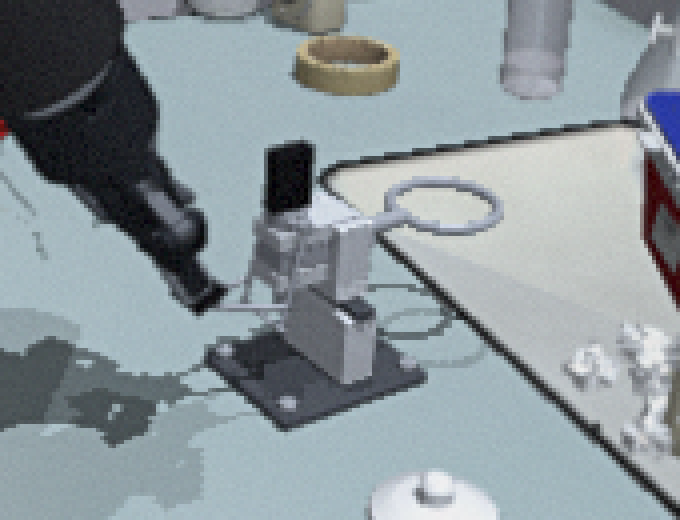

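The loop has followed the paddle to about 0.2 rad (paddle under the fingertips at crop (210,298)). I keep the tilt constant, since joint 5 is near its end, and press along the tool axis in small steps.

>>> move_arm(
  targets="0.2 0 2 0 0 0 255; 0.4 0 4 0 0 0 255; 0.5 0 5 0 0 0 255; 0.6 0 6 0 0 0 255; 0.7 0 7 0 0 0 255; 0.7 0 7 0 0 0 255",
)

```text
time_s: 17.45
tcp_pos: [0.5321, -0.1705, 0.076]
orientation: [0.961, 0.101, 0.256, -0.027]
wrist_force: [-1.3, -0.5, 0.6]
width: 0.0003
finger_force: 0.2
```

>>> move_arm(
  targets="0.1 0 1 0 0 0 255; 0.2 0 2 0 0 0 255; 0.3 0 3 0 0 0 255; 0.3 0 3 0 0 0 255",
)

```text
time_s: 17.85
tcp_pos: [0.5338, -0.1703, 0.0737]
orientation: [0.961, 0.101, 0.256, -0.027]
wrist_force: [-0.7, 0.2, 1.9]
width: 0.0001
finger_force: 0.7
```

>>> move_arm(
  targets="0.1 0 0.7 0 0 0 255; 0.1 0 1.4 0 0 0 255; 0.2 0 2 0 0 0 255; 0.2 0 2 0 0 0 255",
)

```text
time_s: 18.25
tcp_pos: [0.5345, -0.1699, 0.0717]
orientation: [0.961, 0.101, 0.255, -0.027]
wrist_force: [0.6, -0.7, -0.1]
width: 0.0001
finger_force: 0.0
```

The force built up and then dropped, so it probably snapped. I'll press a little further to feel the stop.

>>> move_arm(
  targets="0.1 0 0.7 0 0 0 255; 0.1 0 1.4 0 0 0 255; 0.2 0 2 0 0 0 255; 0.2 0 2 0 0 0 255",
)

```text
time_s: 18.65
tcp_pos: [0.5358, -0.1697, 0.0703]
orientation: [0.961, 0.101, 0.256, -0.027]
wrist_force: [0.1, -0.1, 0.6]
width: 0.0
finger_force: 0.2
```

>>> move_arm(
  targets="0.1 0 0.7 0 0 0 255; 0.1 0 1.4 0 0 0 255; 0.2 0 2 0 0 0 255; 0.2 0 2 0 0 0 255",
)

```text
time_s: 19.05
tcp_pos: [0.5371, -0.1696, 0.0688]
orientation: [0.961, 0.101, 0.256, -0.027]
wrist_force: [0.2, 0.1, 0.2]
width: 0.0003
finger_force: 0.5
```

>>> move_arm(
  targets="0.1 0 0.7 0 0 0 255; 0.1 0 1.4 0 0 0 255; 0.2 0 2 0 0 0 255; 0.2 0 2 0 0 0 255",
)

```text
time_s: 19.45
tcp_pos: [0.5384, -0.1693, 0.0673]
orientation: [0.961, 0.101, 0.256, -0.027]
wrist_force: [-2.9, -0.4, 4.3]
width: -0.0002
finger_force: 2.4
```

>>> move_arm(
  targets="0 0 0.5 0 0 0 255; 0 0 1 0 0 0 255; 0 0 1 0 0 0 255",
)

```text
time_s: 19.75
tcp_pos: [0.5387, -0.1693, 0.0668]
orientation: [0.961, 0.101, 0.256, -0.027]
wrist_force: [-4.9, -0.2, 10.5]
width: 0.0004
finger_force: 5.4
```

11.6 N with hardly any motion is past the lip's 3–8 N, so this is the stop. I back off and look.

>>> move_arm(
  targets="-1 0 -10 0 0 0 255; -2 0 -30 0 0 0 255; -2 0 -60 0 0 0 255; -2 0 -90 0 0 0 255; -2 0 -90 0 0 0 255; -2 0 -90 0 0 0 255",
)

```text
time_s: 20.35
tcp_pos: [0.493, -0.1789, 0.1442]
orientation: [0.961, 0.101, 0.257, -0.027]
wrist_force: [0.6, 0.2, 0.3]
width: 0.0
finger_force: 0.0
```

```bash
python3 - <<'E'
from fit import *
s=state();print(s['tcp_pos'],s['wrist_force'])
c,i,W=snap('wrist','w6'); c2,j,W2=snap('side','s6')
for W_,n in((W,'w'),(W2,'s')):
    P=W_.reshape(-1,3); P=P[~np.isnan(P[:,0])]
    yaw=np.radians(12.2); a,b=P[:,0]-.5864,P[:,1]+.1597; d=np.c_[a*np.cos(yaw)+b*np.sin(yaw),-a*np.sin(yaw)+b*np.cos(yaw),P[:,2]-.115]
    q=d[(d[:,0]<-.035)&(d[:,0]>-.085)&(abs(d[:,1])<.012)&(d[:,2]>-.08)&(d[:,2]<.05)]; print(n,len(q))
    if len(q)>20:
        m=np.median(q,0); f=np.polyfit(q[:,0],q[:,2],1); print(np.round(m,4),np.round(q.min(0),4),np.round(q.max(0),4),'phi-.85',np.arctan2(-m[0],-m[2])-.85,'slope',np.arctan(f[0]))
    t=d[(np.hypot(d[:,0],d[:,1])<.02)&(d[:,2]>.041)&(d[:,2]<.06)]; print('top',np.median(t,0) if len(t) else '')
A=cv2.resize(i[60:300,130:390,::-1],(400,369),interpolation=3); Bm=cv2.resize(j[170:280,250:370,::-1],(400,369),interpolation=3)
cv2.imwrite('pics/f6.png',np.hstack([A,Bm]))
E
```

```text
[ 0.49300456 -0.17885262  0.14424346] [0.57869615 0.19402932 0.32774615]
w 658
[-0.0487  0.0003 -0.0464] [-0.0585 -0.012  -0.0564] [-0.0352  0.012  -0.0381] phi-.85 -0.041021728519147094 slope 0.6726688452717264
top [-0.00079826  0.00021646  0.04423321]
s 77
[-0.0498 -0.0015 -0.0478] [-0.0581 -0.012  -0.0568] [-0.038   0.0119 -0.0391] phi-.85 -0.04462727611231032 slope 0.6440322706299649
top [ 0.00164576 -0.00376744  0.0434691 ]
```

View pics/f6.png

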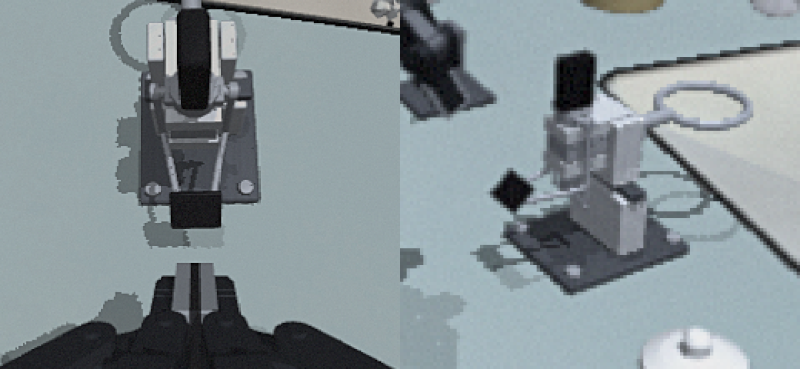

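The paddle sits about 46–48 mm below the pivot in both views. Shut would be 46 mm and stuck on the lip about 40 mm, so the loop is locked. The pin is seated and the gripper is clear, so I'm handing in.

```bash
python3 -c "
from station import *
print(finish_job())"
```

```text
the job is handed in; nothing more can be done
None
```

The job is handed in at about 20 s: the pin is seated through the fork and the arm's eye, its loop measured shut at about −0.04 rad in both camera views, and the gripper is clear; the judge's verdict was not shown.

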